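# Vent and uncap the robot's air reservoir

## Robot

A 6-joint arm with a two-finger parallel gripper is mounted at the origin on the work surface. World frame = base frame: x ahead of the robot, y to its left, z up, the work surface at z = 0. Lengths are in m, angles in degrees, forces in N, time in s.
With the tool pointing down it reaches from about 0.325 to 0.925 m from the base axis. Payload 3.1 kg.
Tool frame: the origin (TCP) lies at the very end of the fingers, on their centre line; the grasp point (between the pads) lies 19 mm behind it; z points along the fingers, y is the line along which they close (so a half turn about z gives the same grasp; the last joint's range is limited). The gripper opens to 85 mm and grips with 20 to 120 N. Pads are 22 mm wide; open, the fingers measure 114 mm over their backs; the gripper's body (76 mm by 85 mm) begins 54 mm behind the grasp point. The pads swing forward as they close: fully open they stand 13 mm farther back than shut.
Start: joints at [59.29, 12.427, 92.441, -0, 75.132, -6.429], TCP at [0.257, 0.57, 0.197] pointing down, gripper open.
Joint ranges: [-157.48, 157.48], [-44.54, 120.13], [17.64, 146.25], [-64.5, 244.5], [7.68, 150.69], [-147.95, 147.95]. Speed limits (degrees/s): [159.86, 159.86, 180, 180, 180, 180].

## Interface

Orientations are given as [roll, pitch, yaw] about the fixed x, y, z axes, in that order (R = Rz(yaw) Ry(pitch) Rx(roll)).
In Python, from bench import robot gives the robot as it stands.
- The arm moves only by the tool drive_tool, never from a script. Its argument "motion" is a list of rows, each a list of 7 numbers: the shift along the tool's x, y, z in m, then the turn, a rotation vector about the tool's x, y, z in degrees, then the opening, from 0 (shut) to 1 (fully open). A call has 1 to 5 rows; each row is the pose to reach, as a shift and turn from the pose commanded when the call began, along the tool's axes at that moment; what a row does not reach only later rows make up. A row lasts 1/10 s, in which the tool goes at most 50 mm and 8.59 degrees, less where a joint would pass 70% of its speed; a pose out of reach is approached as far as the arm can. A call with a gripper value outside its range is refused whole. The fingers move at their own pace and stop on an object; the grip force is fixed at half the most. Time passes only in rows, so rows that repeat a pose let the fingers close. It gives the time, the measured TCP pose, the force, the opening and the grip force at its end, in the units of the state.
- robot.state(): the state, without advancing time (a new reading comes with each control period).
- robot.read_camera(name): name is "scene" or "top"; returns a dict with "img" (384x512x3 uint8, blue, green, red), "depth" (384x512 float32, m along the optical axis (not along the pixel's ray), 0 where there is no reading), "fx", "fy", "cx", "cy" (pixels), "extrinsics" (4x4, takes a point from world to camera coordinates). Camera axes: x right, y up, looking along -z (the intrinsics and any distortion apply to the point x, -y, -z); pixel columns grow to the right and rows downward; lengths in m; the calibration is good to about 2 mm. A picture is of the moment at which its call begins.
- robot.close_job(): hands the job in; it is judged then, once.
Trained networks look in a picture, given as the dict that the camera call returned (one of the last four; its "shot" number tells which), for a name from the list of things; names that differ only in an ending like _2 or _b are one class to them, and where a whole thing is asked for, a point or a joint stands for the part that bears it (a point fixed in the world has none). Each returns a list of dicts, best first, with "score" (0 to 1); they miss things now and then, are a little off and sometimes report something else, mostly with a low value. They report only what shows in the picture. A call takes as long as a camera call. They do not tell look-alikes from the thing itself.
- robot.recognise(picture, label): "xy" ([column, row] as shares, 0 to 1, of the picture: columns of its width, rows of its height, amid what is visible of it).
- robot.silhouettes(picture, label): "region" (384x512 bool, what is visible of it) and "xy" ([column, row] as shares, 0 to 1, of the picture: columns of its width, rows of its height, amid what is visible of it).
- robot.spot_point(picture, label): "xy" ([column, row] as shares, 0 to 1, of the picture: columns of its width, rows of its height: a listed point, or the origin of a listed thing).
The state is a dict: "time_s": time; "joint_pos": joint angles; "joint_velocities": joint speeds; "tau": joint torques, N m; "eef_pos": TCP position; "orientation": TCP orientation; "ft_force": force on the tool from outside, world axes, zero at the start; "wrist_torque": the same for the moment, N m; "opening": opening from 0.0 (shut) to 1.0 (fully open); "grip_force": force on a finger pad.
Only numpy, scipy, OpenCV 4.12 (cv2) and the standard library are available. Lean on these libraries where they do the work, as an engineer would, in place of code of your own. Each camera call takes 0.05 s, during which the arm holds its last target. There are 200 camera calls.

## Task

Open the air reservoir's pressure cap: turn it anticlockwise to its first stop and keep it resting lightly against that stop, without pressing down, for a full second so the air can vent; then press it down, turn it on past the stop to the end of its travel and lift it off. Stand the cap upright in the shallow grey tray, set down rather than dropped. Feel for the stop and never force the cap, turning or pressing, and do not disturb the things lying around.

Things in the scene. Friction and masses are not known exactly. Their poses are not given: they have to be found in the camera images.
- tank: Aluminium air reservoir, screwed down: dark base plate 130 x 130 x 12 mm, drum 100 mm in diameter, neck 60 mm in diameter on top. Origin: centre of the plate's underside, on the neck's axis; z up, x towards the round gauge on the drum's side. Cap angle = turn of cap x against tank x, anticlockwise from above; 0 (bar along tank x) is fully locked.
- neck (a point): Centre of the neck's rim, 115 mm above the table, on the cap's turning axis. Turned past the first stop, the cap reaches a solid end stop at cap angle 1.48 rad; from 1.28 rad to there its lugs stand in slots of the lip and it lifts straight up freely (25 mm clears the neck). It has 2 mm sideways play. Closing fingers can push the cap down a little: ease it up against the lip.
- collar: Steel band round the neck; origin on the axis, 88 mm above the table, axes as the tank. The first stop sits behind it, unseen, anywhere between cap angles 0.33 and 0.77 rad. It gives like a spring, 7 N m/rad; it bears on the lugs 21 mm from the axis, so 5 N on it is 0.1 N m more than the turning friction (0.02 to 0.1 N m). Over 18 N (0.37 N m) is forcing it.
- cap_grip (a point): Black pressure cap, loose, 120 g: ribbed disc 67 mm in diameter, on it an upright grey bar 56 mm long (cap x), 14 mm thick (y), 26 mm high (z up). Point: on the cap's axis half-way up the bar, 12 mm below its top, 40 mm above the foot of the stem; 143 mm above the table while in the neck and not pressed. Half a turn looks the same. Starts at cap angle 0.08 to 0.25 rad.
- spring (a point): Foot of the stem in the locked neck, 103 mm above the table on the axis: a spring there pushes the cap up with 4 N plus 0.7 N per mm pressed, its two lugs (48 mm over both, along cap x) against the lip. It turns to the first stop unpressed; to pass it the cap must be held 4.5 mm or more down (6 is right; at 8 the disc meets the rim). Over 35 N in all on the reservoir is forcing it.
- tray: Shallow open grey tray, fixed, 150 x 150 mm outside, 25 mm high, walls and floor 3 mm. Origin: centre of its underside; z up. A cap standing upright in it has point cap_grip 43 mm above the table.
- wheel: Bystander, loose: roller wheel lying flat, 66 mm in diameter, 24 mm high. Origin: centre of its underside.
- beam: Bystander, loose: dark steel angle 160 mm long (y), 24 mm wide, 25 mm high. Origin: centre of its underside.
- battery: Bystander, loose: grey battery pack 50 x 100 x 30 mm. Origin: centre of its underside.
- driver: Bystander, loose: screwdriver lying along its x. Origin: its middle, on the table.
Mind the look-alikes: they are no part of the job. Of the things that look like the part that bears cap_grip, the middle-sized one is meant.

How it is judged:
By the outcome, as a careful person would: the job done as asked, in the order asked, and still so for the second after the job is handed in, with the robot touching nothing.
It also fails if it takes over 72 s, if anything falls off the work surface, if the arm or the gripper's body presses on something with over 40 N, if the wrist force passes 120 N, or if a joint passes its speed limit or range.

## Working session

There is one attempt and no reset: what is moved stays moved. The work goes in short steps, Python scripts to look and compute and a tool call to move; the robot and the scene stay as the last step left them, time stands still between calls to the robot, and variables do not carry over. Pictures are saved under pics/ and viewed, at most 10 in all, crops included, and the job is handed in when it is done.

Besides the shell and the picture viewer there is one more tool, called after "Call:" as name([rows], argument=value, ...), one row to a line, values as JSON. drive_tool: Moves the arm, as the interface text tells. Its arguments: {"type":"object","properties":{"motion":{"type":"array","items":{"type":"array","items":{"type":"number"}}}},"required":["motion"]}

```bash
ls; mkdir -p pics; cat > h.py <<'E'
import numpy as np, cv2
from bench import robot
def deproj(p,u,v,d):
    c=np.array([(u-p['cx'])/p['fx']*d, -(v-p['cy'])/p['fy']*d, -d,1.])
    return (np.linalg.inv(p['extrinsics'])@c)[:3]
def ray_z(p,u,v,z):
    E=np.linalg.inv(p['extrinsics']);o=E[:3,3];r=deproj(p,u,v,1.)-o
    return o+r*(z-o[2])/r[2]
def proj(p,X):
    c=p['extrinsics']@np.append(X,1); return np.array([p['cx']+p['fx']*c[0]/-c[2], p['cy']+p['fy']*-c[1]/-c[2]])
def cloud(p):
    v,u=np.indices(p['depth'].shape);d=p['depth']
    c=np.stack([(u-p['cx'])/p['fx']*d,-(v-p['cy'])/p['fy']*d,-d,np.ones_like(d)],-1)
    return (c@np.linalg.inv(p['extrinsics']).T)[...,:3]
E
python3 - <<'E'
from h import *
ps={n:robot.read_camera(n) for n in('scene','top')}
for n,p in ps.items():
    cv2.imwrite(f'pics/{n}0.png',p['img']); print(n,[k for k in p],p['fx'],p['cx'],np.round(np.linalg.inv(p['extrinsics'])[:3,3],3))
    for l in ['tank','neck','collar','cap_grip','tray','wheel','beam','battery','driver']:
        for r in robot.spot_point(p,l)[:4]:
            u,v=r['xy'][0]*512,r['xy'][1]*384
            z={'neck':.115,'collar':.088,'cap_grip':.143}.get(l,0)
            print(l,round(r['score'],2),round(u),round(v),np.round(ray_z(p,u,v,z),3))
print(robot.state())
E
```

```text
pics
scene ['img', 'depth', 'fx', 'fy', 'cx', 'cy', 'extrinsics', 'shot'] 492.6072290535629 259.6368661045026 [ 1.266 -0.075  1.226]
tank 0.89 300 178 [0.482 0.143 0.   ]
neck 0.87 300 153 [0.475 0.135 0.115]
collar 0.49 302 158 [0.471 0.143 0.088]
cap_grip 0.84 305 147 [0.474 0.147 0.143]
cap_grip 0.73 237 159 [ 0.495 -0.041  0.143]
cap_grip 0.5 332 208 [0.671 0.185 0.143]
tray 0.76 183 213 [ 0.561 -0.207  0.   ]
tray 0.19 302 180 [0.489 0.149 0.   ]
wheel 0.6 340 252 [0.733 0.212 0.   ]
beam 0.67 275 262 [0.742 0.033 0.   ]
battery 0.84 388 170 [0.482 0.412 0.   ]
driver 0.89 110 193 [ 0.472 -0.416  0.   ]
top ['img', 'depth', 'fx', 'fy', 'cx', 'cy', 'extrinsics', 'shot'] 361.6964954201255 258.80736789620846 [ 0.418 -0.015  1.155]
tank 0.59 220 234 [0.479 0.134 0.   ]
neck 0.64 216 232 [0.479 0.13  0.115]
cap_grip 0.93 272 245 [ 0.437 -0.028  0.143]
cap_grip 0.64 212 232 [0.477 0.139 0.143]
cap_grip 0.5 193 190 [0.598 0.195 0.143]
cap_grip 0.28 328 202 [ 0.555 -0.188  0.143]
tray 0.7 330 205 [ 0.565 -0.218  0.   ]
wheel 0.69 194 157 [0.734 0.221 0.   ]
beam 0.61 251 154 [0.74  0.03
[... 200 characters left out ...]
0.152 0.   ]
{'time_s': 1.0, 'joint_pos': array([ 5.92899568e+01,  1.24260992e+01,  9.24399354e+01, -2.04170800e-04,
        7.51304307e+01, -6.42950344e+00]), 'joint_velocities': array([-0.0462182 , -0.05165482, -0.04854935, -0.03544615,  0.01071137,
       -0.02762168]), 'tau': array([ 1.19115834e-04, -3.96896839e+01, -3.04265571e+01, -2.79636552e-04,
        6.99691700e-04, -1.46799709e-05]), 'eef_pos': array([0.25700962, 0.56974694, 0.19702477]), 'orientation': array([1.79996510e+02, 5.91912517e-04, 1.55719513e+02]), 'ft_force': array([-0.88596025,  0.66009922, -0.60733394]), 'wrist_torque': array([-0.00991025, -0.06311547,  0.02088684]), 'grip_force': 0.0, 'opening': 0.9987071345165052}
```

View scene.

```bash
python3 - <<'E'
import cv2,numpy as np
a=cv2.imread('pics/scene0.png');b=cv2.imread('pics/top0.png')
a=cv2.resize(a[110:290,70:430],(800,400)[:2] and (600,300));b=cv2.resize(b[130:280,110:410],(600,300))
cv2.imwrite('pics/both0.png',np.vstack([a,b]))
E
```

```text
(no output)
```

View pics/both0.png

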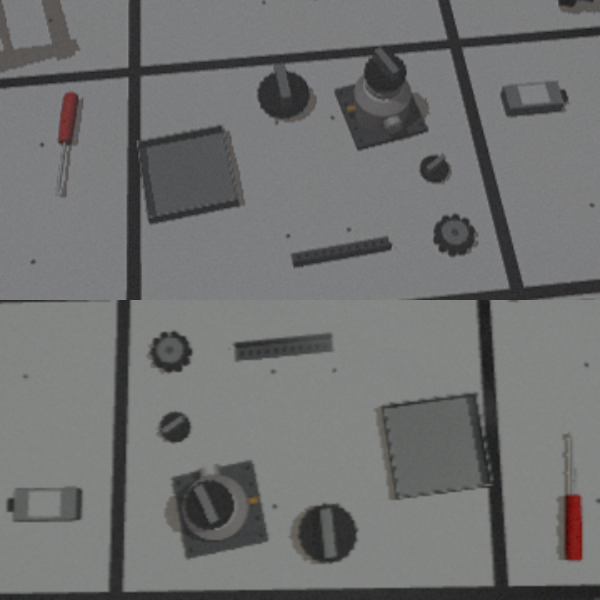

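```bash
cat > m.py <<'E'
from h import *
def rect(P):
    (c,s,a)=cv2.minAreaRect(P.astype(np.float32)*1000); 
    if s[0]<s[1]: a+=90; s=s[::-1]
    return np.round(np.array(c)/1000,4),np.round(s,1),round((a+90)%180-90,2)
def near(C,c,r,z0,z1):
    P=C.reshape(-1,3); m=(np.hypot(P[:,0]-c[0],P[:,1]-c[1])<r)&(P[:,2]>z0)&(P[:,2]<z1); return P[m]
E
python3 - <<'E'
from m import *
for n in('top','scene'):
    p=robot.read_camera(n);C=cloud(p)
    B=near(C,(.475,.139),.06,.146,.17);print(n,'bar',len(B),rect(B[:,:2]),np.median(B[:,2]), B[:,2].std())
    B=near(C,(.44,-.03),.2,-.01,.3);
    for nm,c in (('big',(.43,-.03)),('small',(.61,.19))):
        Q=near(C,c,.05,.01,.2);print(nm,len(Q),np.round(Q.max(0),3),np.round(Q.min(0),3))
    B=near(C,(.475,.139),.11,.006,.018);print('plate',len(B),rect(B[:,:2]))
    B=near(C,(.475,.139),.11,.006,.2);print('plate all',rect(B[:,:2]))
    B=near(C,(.475,.139),.11,.03,.08);r=B[:,:2]-[.477,.139];k=np.hypot(*r.T)>.053;print('gauge',k.sum(),np.round(r[k].mean(0),4))
    B=near(C,(.563,-.21),.125,.012,.03);print('tray',len(B),rect(B[:,:2]))
    B=near(C,(.563,-.21),.04,-.01,.03);print('tray floor z',np.median(B[:,2]))
    B=near(C,(.475,.139),.08,.09,.125);print('neck/disc',len(B),cv2.minEnclosingCircle(B[:,:2].astype(np.float32)))
    for r in robot.silhouettes(p,'cap_grip')[:3]:
        Q=C[r['region']];Q=Q[Q[:,2]>.005];zt=np.percentile(Q[:,2],97);Q=Q[Q[:,2]>zt-.012];print('cap sil',round(r['score'],2),r['region'].sum(),round(zt,3),rect(Q[:,:2]))
E
```

```text
top bar 109 (array([0.4777, 0.1356]), array([55.4, 13.8]), 25.32) 0.15499888753945945 0.0021644735702492017
big 655 [0.48  0.01  0.073] [ 0.392 -0.076  0.025]
small 178 [0.632 0.231 0.042] [0.586 0.184 0.012]
plate 769 (array([0.4827, 0.1498]), array([196.5, 153.2]), -86.5)
plate all (array([0.4827, 0.1498]), array([196.5, 153.2]), -86.5)
gauge 66 [ 0.0431 -0.0155]
tray 280 (array([ 0.5722, -0.2087]), array([150.9, 150.3]), -83.3)
tray floor z 0.0035466861893180823
neck/disc 19 ((0.4760967195034027, 0.13378147780895233), 0.03329985588788986)
cap sil 0.93 641 0.07 (array([ 0.4371, -0.0296]), array([70.5, 28.7]), -1.07)
cap sil 0.82 468 0.157 (array([0.4447, 0.0761]), array([185.1,  41.4]), 60.78)
cap sil 0.5 194 0.04 (array([0.5241, 0.095 ]), array([303.9,  36.9]), 52.79)
scene bar 110 (array([0.48  , 0.1362]), array([57.1, 16. ]), 25.16) 0.15390054379054086 0.0030724110042204297
big 654 [0.48  0.011 0.073] [ 0.394 -0.077  0.011]
small 219 [0.635 0.231 0.043] [0.582 0.184 0.01 ]
plate 625 (array([0.4757, 0.1246]), array([186.2, 163.9]), -88.24)
plate all (array([0.4757, 0.1246]), array([186.2, 163.9]), -88.24)
gauge 145 [ 0.0472 -0.0154]
tray 433 (array([ 0.5713, -0.2093]), array([155.7, 150.6]), 6.99)
tray floor z 0.002134430857527847
neck/disc 159 ((0.4809901714324951, 0.1355229914188385), 0.03511735424399376)
cap sil 0.8 760 0.07 (array([ 0.8331, -0.0469]), array([866.7,  23.5]), -2.1)
cap sil 0.73 456 0.157 (array([0.8645, 0.0438]), array([835.6,  43.6]), -13.44)
cap sil 0.46 229 0.038 (array([0.6115, 0.2064]), array([40.4, 18.7]), -39.52)
```

Call:
drive_tool([
  [-0.038,-0.0305,0,0,0,8.4,1],
  [-0.076,-0.061,0,0,0,16.8,1],
  [-0.114,-0.0915,0,0,0,25.2,1],
  [-0.152,-0.122,0,0,0,33.6,1],
  [-0.19,-0.152,0,0,0,42,1],
])

```text
time_s: 1.7
eef_pos: [0.3683, 0.3514, 0.1972]
orientation: [180.0, -0.0, 113.4]
ft_force: [1.0, -0.4, 0.5]
opening: 0.997
grip_force: 0.0
```

Call:
drive_tool([
  [-0.0486,0.0028,0,0,0,8.4,1],
  [-0.0972,0.0056,0,0,0,16.8,1],
  [-0.1458,0.0083,0,0,0,25.2,1],
  [-0.1944,0.0111,0,0,0,33.6,1],
  [-0.243,0.0139,0,0,0,42,1],
])

```text
time_s: 2.2
eef_pos: [0.4789, 0.1343, 0.1974]
orientation: [179.9, -0.0, 71.4]
ft_force: [1.4, 0.6, 0.1]
opening: 1.004
grip_force: 0.0
```

Call:
drive_tool([
  [0,0,0,0,0,8.4,1],
  [0,0,0,0,0,16.8,1],
  [0,0,0,0,0,25.2,1],
  [0,0,0,0,0,33.6,1],
  [0,0,0,0,0,42,1],
])

```text
time_s: 2.7
eef_pos: [0.4782, 0.136, 0.1971]
orientation: [180.0, -0.0, 29.4]
ft_force: [-0.0, 0.5, -0.1]
opening: 1.0
grip_force: 0.0
```

Call:
drive_tool([
  [0,0,0,0,0,4.4,1],
  [0,0,0,0,0,4.4,1],
  [0,0,0,0,0,4.4,1],
])

```text
time_s: 3.0
eef_pos: [0.4782, 0.1362, 0.1971]
orientation: [180.0, -0.0, 25.4]
ft_force: [0.5, 0.5, 0.2]
opening: 0.998
grip_force: 0.0
```

Call:
drive_tool([
  [0,0,0.02,0,0,0,1],
  [0,0,0.04,0,0,0,0.8],
  [0,0,0.055,0,0,0,0.6],
  [0,0,0.063,0,0,0,0.5],
  [0,0,0.063,0,0,0,0.4],
])

```text
time_s: 3.5
eef_pos: [0.477, 0.136, 0.1327]
orientation: [-180.0, 0.2, 25.4]
ft_force: [-0.3, -0.4, -0.3]
opening: 0.402
grip_force: 0.0
```

Call:
drive_tool([
  [0,0,0,0,0,0,0.35],
  [0,0,0,0,0,0,0.3],
  [0,0,0,0,0,0,0.28],
  [0,0,0,0,0,0,0.26],
  [0,0,0,0,0,0,0.26],
])

```text
time_s: 4.0
eef_pos: [0.4784, 0.1362, 0.1344]
orientation: [180.0, -0.0, 25.3]
ft_force: [-0.1, -0.1, -0.9]
opening: 0.261
grip_force: 0.0
```

```bash
python3 - <<'E'
from m import *
p=robot.read_camera('scene');cv2.imwrite('pics/s1.png',cv2.resize(p['img'][90:210,230:390],(800,600)))
s=robot.state();print(s['ft_force'],s['wrist_torque'],s['eef_pos'])
E
```

```text
[-0.82961206 -0.20122172 -0.51032114] [ 0.04188427 -0.03062426 -0.01227975] [0.47833518 0.13617506 0.13428759]
```

View pics/s1.png

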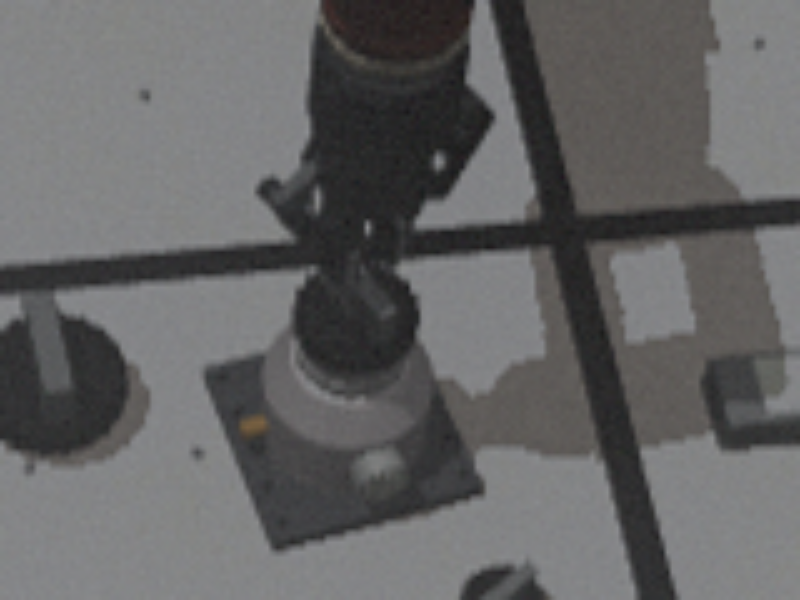

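The crop shows the fingers straddling the bar (about 360,285) over the disc, aligned with it. I'll close the gripper on the bar.

Call:
drive_tool([
  [0,0,0,0,0,0,0.22],
  [0,0,0,0,0,0,0.19],
  [0,0,0,0,0,0,0.15],
  [0,0,0,0,0,0,0.1],
  [0,0,0,0,0,0,0],
])

```text
time_s: 4.55
eef_pos: [0.4781, 0.1361, 0.1339]
orientation: [-180.0, 0.0, 25.3]
ft_force: [-1.0, -1.1, -0.5]
opening: -0.001
grip_force: 0.0
```

```bash
python3 - <<'E'
from m import *
s=robot.state();print(s['ft_force'],s['wrist_torque'],s['eef_pos'],s['opening'],s['grip_force'])
p=robot.read_camera('top')
s=robot.state();print(s['ft_force'],s['wrist_torque'],s['eef_pos'],s['opening'],s['grip_force'])
E
```

```text
[-1.01140387 -1.08912106 -0.47666233] [-0.04202565 -0.00517838 -0.02439942] [0.47812072 0.13614961 0.13394372] -0.001440384185714321 0.0
[-0.23588733 -0.5752255   0.55733595] [-0.00905117 -0.00223466  0.00750359] [0.47811457 0.13618499 0.13395892] -0.0019482026453957507 0.0
```

```bash
python3 - <<'E'
from m import *
p=robot.read_camera('scene')
a=cv2.resize(p['img'][90:190,250:370],(720,600));a=cv2.convertScaleAbs(a,alpha=1.8)
k=lambda X:tuple(((proj(p,X)-[250,90])*6).astype(int))
s=robot.state();e=s['eef_pos']
cv2.circle(a,k(e),4,(0,0,255),-1);cv2.circle(a,k(e+[0,0,.019]),4,(0,255,0),-1)
cv2.circle(a,k([.4785,.136,.155]),4,(255,0,0),-1)
cv2.imwrite('pics/s2.png',a)
C=cloud(p)
for z0,z1 in((.126,.135),(.135,.145),(.145,.155),(.155,.165),(.165,.18)):
    B=near(C,(.478,.136),.045,z0,z1);print(z0,len(B),rect(B[:,:2]) if len(B)>3 else '')
E
```

```text
0.126 207 (array([0.4847, 0.1357]), array([67. , 62.9]), -88.06)
0.135 35 (array([0.4828, 0.135 ]), array([52.7, 28.9]), 4.35)
0.145 76 (array([0.4786, 0.1349]), array([58. , 15.4]), 26.65)
0.155 14 (array([0.4884, 0.1397]), array([39.3, 10.8]), 23.71)
0.165 19 (array([0.4865, 0.135 ]), array([27.2, 13.8]), 89.09)
```

View pics/s2.png

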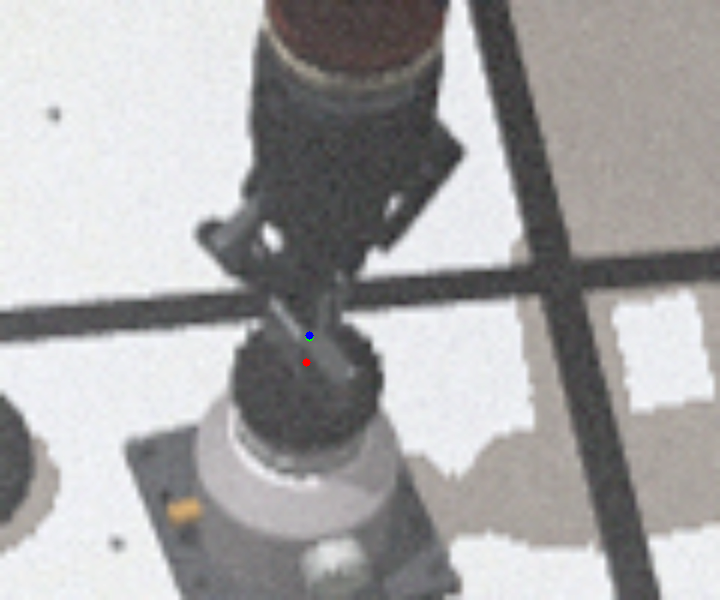

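```bash
python3 - <<'E'
from m import *
p=robot.read_camera('scene');C=cloud(p)
np.set_printoptions(linewidth=250)
print('rows 130..152, cols 290..312: z mm'); print((C[128:154,290:314,2]*1000).astype(int))
a=cv2.resize(p['img'][115:165,275:335],(720,600),interpolation=cv2.INTER_CUBIC);a=cv2.convertScaleAbs(a,alpha=2.5)
cv2.imwrite('pics/s3.png',a)
e=robot.state()['eef_pos']
for h in (0,.02,.03,.04):print(h,proj(p,e+[0,0,h]))
E
```

```text
rows 130..152, cols 290..312: z mm
[[ 268  265  263  263   -1  267  263  262  261  264  254  253  260  262  258  261  252  235  235  240  245  244  240  239]
 [ 264  263  260    0   -2   -1   -6  258  259  255  256  252  256  258  256  251  254  235  238  240  241  239  236  222]
 [ 260  261  254  257   -1   -2   -1  224  249  248  249  248  245  255  249  252  245  225  233  236  234  234  234  223]
 [ 257  256  255  248  224   -1    0  219  219  230  236  237  244  249  246  248  242  227  233  238  224  221  215  218]
 [ 257  251  257  254  221  225  222  224  218  221  233  236  240  242  240  240  240  222  228  221  222  204   -3  212]
 [ 260  258  252  252  237  222  221  224  222  220  218  231  236  238  234  236  216  220  220  215  217    0   -3    1]
 [ 258  252  247  251  240  236  224  221  223  222  220  228  231  234  235  225  217  219  219  215  210    5    0    3]
 [ 248  248  247  246  243  238  236  221  225  222  222  223  222  222  222  222  213  214  214  208    0   -1   -3    3]
 [ 247  246  240  236  236  235  234  230  224  218  216  220  221  217  215  214
[... 1562 characters left out ...]
42  143  151  150  153  151  154  156  156  129  126  125  129  124  129   -4]
 [ 130  131  127  132  126  128  133  126  135  139  143  147  153  155  153  155  155  155  130  122  132  129  126  128]
 [ 130  129  129  132  123  128  130  126  131  137  143  144  152  158  157  155  151  151  150  129  126  127  129    1]
 [ 127  129  126  127  126  127  124  127  127  133  139  142  148  153  155  153  155  151  155  153  129  126  132  122]
 [ 127  127  127  130  129  128  130  128  130  128  136  133  142  147  155  156  155  155  150  149  125  132  132  125]]
0 [301.04285003 150.36788295]
0.02 [301.60768666 145.97615501]
0.03 [301.89553197 143.73809502]
0.04 [302.18708857 141.47117896]
```

View pics/s3.png

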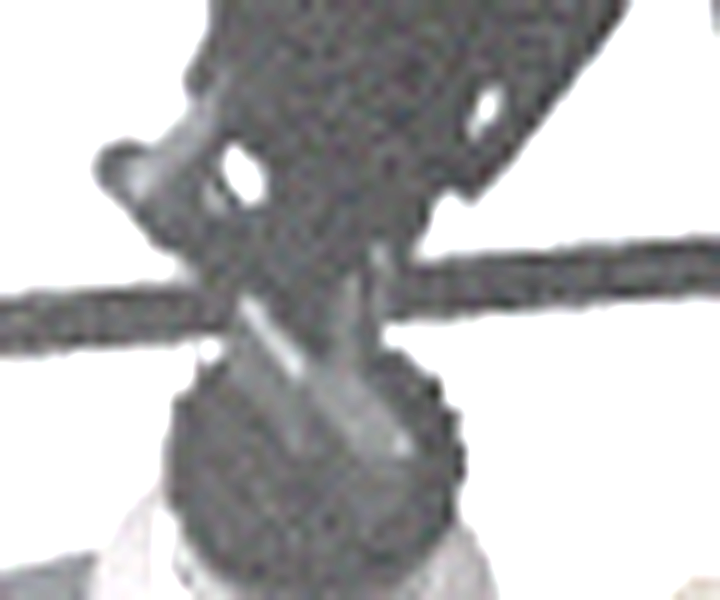

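```bash
python3 - <<'E'
from m import *
p=robot.read_camera('scene');C=cloud(p)
for r in range(128,147,2):
    q=C[r,300:305]; print(r,np.round(np.median(q,0),4))
s=robot.state();print(s['joint_pos'],s['eef_pos'],s['orientation'])
p=robot.read_camera('top');C=cloud(p)
for z0,z1 in((.14,.16),(.16,.18),(.18,.2),(.2,.22),(.22,.24),(.24,.26),(.26,.3)):
    B=near(C,(.478,.136),.07,z0,z1);print(z0,len(B),rect(B[:,:2]) if len(B)>3 else '')
E
```

```text
128 [0.5002 0.1253 0.2594]
130 [0.4996 0.126  0.2498]
132 [0.4982 0.1271 0.2407]
134 [0.4981 0.1278 0.2322]
136 [0.4937 0.1296 0.2182]
138 [0.4939 0.13   0.2108]
140 [0.4887 0.1326 0.1953]
142 [0.4903 0.1326 0.1876]
144 [0.4906 0.1336 0.1796]
146 [0.48   0.1344 0.1554]
[ 7.80185193e+00  4.75540425e-01  1.12721446e+02 -1.69394251e-03
  6.68071765e+01  7.24808475e+01] [0.47811892 0.13615461 0.13397373] [1.79999768e+02 4.43817675e-03 2.53216716e+01]
0.14 0 
0.16 0 
0.18 0 
0.2 1 
0.22 1 
0.24 41 (array([0.4782, 0.1343]), array([120.5,  22.6]), -63.98)
0.26 63 (array([0.4796, 0.1351]), array([120.6,  25.9]), -65.43)
```

Call:
drive_tool([
  [0,0,-0.005,0,0,0,0.3],
  [0,0,-0.005,0,0,0,0.5],
  [0,0,-0.005,0,0,0,0.5],
  [0,0,0.0,0,0,0,0.5],
  [0,0,0.01,0,0,0,0.5],
])

```text
time_s: 5.3
eef_pos: [0.4789, 0.1363, 0.1243]
orientation: [180.0, -0.1, 25.3]
ft_force: [-0.6, -0.0, -0.2]
opening: 0.497
grip_force: 0.0
```

Call:
drive_tool([
  [0,0,0.004,0,0,0,0.5],
  [0,0,0.008,0,0,0,0.5],
  [0,0,0.01,0,0,0,0.5],
  [0,0,0.01,0,0,0,0.5],
])

```text
time_s: 5.7
eef_pos: [0.4778, 0.1361, 0.1135]
orientation: [-180.0, 0.1, 25.3]
ft_force: [0.1, -0.8, 0.4]
opening: 0.504
grip_force: 0.0
```

```bash
python3 - <<'E'
from m import *
p=robot.read_camera('scene');C=cloud(p)
s=robot.state();print(s['ft_force'],s['eef_pos'],s['opening'])
np.set_printoptions(linewidth=250)
print((C[136:158,284:314,2]*1000).astype(int))
a=cv2.resize(p['img'][115:165,275:335],(720,600),interpolation=cv2.INTER_CUBIC);a=cv2.convertScaleAbs(a,alpha=2.5)
cv2.imwrite('pics/s4.png',a)
E
```

```text
[-0.38916807  0.51874193 -0.44054294] [0.47807281 0.13612659 0.1138242 ] 0.4986435444114541
[[ 246  253  251  250  250  239  240  209  212  213  218  224  218  215  219  229  236  231  228  227   -2   -3    0  175  180  185  188  189  194  193]
 [ 247  249  251  251  246  246  243  242  207  200  214  213  219  220  225  228  225  225  223   -5   -3    1    0  171  177 1226  186  188  183  187]
 [ 241  245  246  248  243  237  237  202  204  202  200  214  213  219  221  226  225  222  218    0    2   -5    4  166  173  179  180  188  182  189]
 [ 226  243  243  240  236  233  234  204  199  199  196  212  218  217  220  222  219  215   -1    0   -3    0  159  163  169  166  179  180  182  177]
 [ 218  233  235  236  233  228  229  203  202  201  200  198  215  215  221  218  214  208    4    2   -8   -1  158  163  167  170  174  178  174  175]
 [ 206  219  233  230  231  226  224  200  204  201  197  212  211  213  213  203  153    3   -3   -3    0    2  150  159  160  165  169  173  173  164]
 [  -1  199  224  224  224  227  219  220  204  195  203  207  205  199  203  156  159  12
[... 1658 characters left out ...]
3  130  132  134  135  138  145  145  153  154  152  152  147  147  127  130  128  127]
 [  -3   -5   -2   -6  115  124  129  126  128  129  128  128  129  130  129  126  133  133  139  144  144  155  151  150  147  128  127  126  128  120]
 [   0    0    0    0   73  133  129  129  130  125  127  129  130  124  130  126  126  128  137  140  143  150  146  145  142  128  127  133  128  119]
 [  -5   -8    0   69   82  127  126  129  125  128  129  130  128  128  128  129  126  126  130  136  144  143  144  138  138  125  128  129  126    0]
 [   1    0 1226   76   81  118  123  130  133  127  124  126  127  129  128  132  128  127  131  128  139  141  134  135  136  126  128  124  125   -4]]
```

View pics/s4.png

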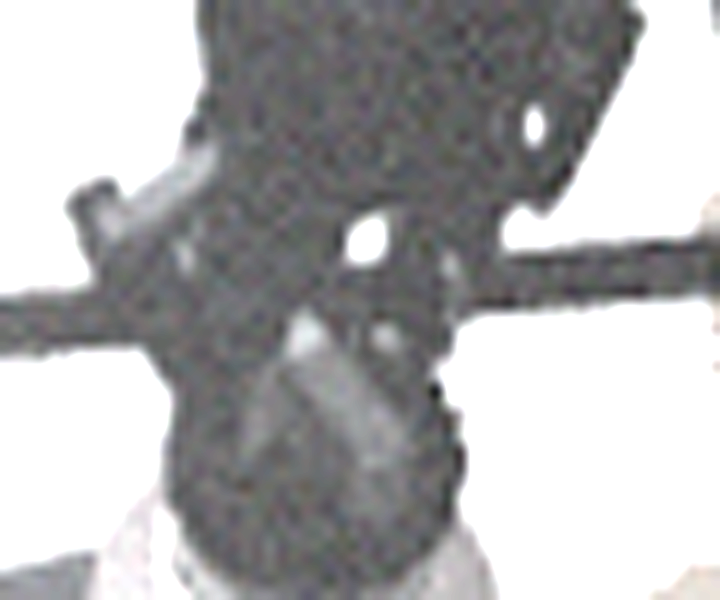

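Call:
drive_tool([
  [0,0,0.006,0,0,0,0.4],
  [0,0,0.012,0,0,0,0.35],
  [0,0,0.012,0,0,0,0.3],
  [0,0,0.012,0,0,0,0.26],
  [0,0,0.012,0,0,0,0.22],
])

```text
time_s: 6.25
eef_pos: [0.4783, 0.1362, 0.1021]
orientation: [180.0, -0.0, 25.3]
ft_force: [0.7, -0.0, -0.6]
opening: 0.223
grip_force: 0.0
```

Call:
drive_tool([
  [0,0,0,0,0,0,0.2],
  [0,0,0,0,0,0,0.18],
  [0,0,0,0,0,0,0.16],
  [0,0,0,0,0,0,0.14],
])

```text
time_s: 6.65
eef_pos: [0.4782, 0.1365, 0.1024]
orientation: [-180.0, -0.0, 25.3]
ft_force: [-0.7, 1.0, 2.9]
opening: 0.151
grip_force: 45.7
```

Call:
drive_tool([
  [0,0,0,0,0,0,0.0],
  [0,0,0,0,0,0,0.0],
])

```text
time_s: 6.85
eef_pos: [0.4782, 0.1365, 0.1023]
orientation: [-180.0, -0.0, 25.3]
ft_force: [-1.5, 1.2, 2.1]
opening: 0.146
grip_force: 59.9
```

```bash
cat > st.py <<'E'
from m import *
a=[]
import sys
for i in range(int(sys.argv[1]) if len(sys.argv)>1 else 3):
    s=robot.state();a.append(np.r_[s['ft_force'],s['wrist_torque'],s['eef_pos'],s['orientation'][2],s['opening'],s['grip_force'],s['time_s']])
    robot.read_camera('scene')
a=np.array(a);np.set_printoptions(suppress=True,linewidth=200);print(np.round(a[:,:6],3));print(np.round(a[-1],4))
E
python3 st.py
```

```text
[[-1.457  1.242  2.108  0.392  0.191  0.023]
 [-1.247  1.903  2.487  0.363  0.166 -0.034]
 [-1.939  2.125  2.513  0.353  0.222  0.013]]
[-1.9394  2.1252  2.513   0.3528  0.2221  0.0135  0.4782  0.1365  0.1022 25.3155  0.1468 59.9734  6.95  ]
```

Call:
drive_tool([
  [0,-0.0003,-0.0005,0,0,0,0],
  [0,-0.0003,-0.001,0,0,0,0],
  [0,-0.0003,-0.001,0,0,0,0],
])

```text
time_s: 7.3
eef_pos: [0.4782, 0.1365, 0.1025]
orientation: [180.0, -0.0, 25.3]
ft_force: [1.5, 1.5, -1.7]
opening: 0.15
grip_force: 59.3
```

```bash
python3 st.py 2
```

```text
[[ 1.505  1.469 -1.696  0.388 -0.254 -0.021]
 [ 2.325  2.105 -3.697  0.396 -0.294 -0.003]]
[ 2.3253  2.1051 -3.697   0.3965 -0.2936 -0.0025  0.4782  0.1364  0.1025 25.3137  0.1466 59.2992  7.35  ]
```

Call:
drive_tool([
  [0,0,0,0,0,-1,0],
  [0,0,0,0,0,-2,0],
  [0,0,0,0,0,-2,0],
])

```text
time_s: 7.7
eef_pos: [0.4778, 0.1362, 0.1025]
orientation: [180.0, 0.0, 27.4]
ft_force: [2.3, 1.3, -5.5]
opening: 0.15
grip_force: 58.9
```

```bash
python3 st.py 2
```

```text
[[ 2.321  1.34  -5.47   0.249 -0.379  0.054]
 [ 1.491  1.015 -5.284  0.255 -0.392 -0.008]]
[ 1.4913  1.0153 -5.2837  0.2552 -0.3922 -0.0082  0.4778  0.1362  0.1025 27.3358  0.1443 58.89    7.75  ]
```

Call:
drive_tool([
  [0,0,0.0003,0,0,-0.5,0],
  [0,0,0.0003,0,0,-1,0],
  [0,0,0.0003,0,0,-1,0],
])

```text
time_s: 8.1
eef_pos: [0.4777, 0.1362, 0.1025]
orientation: [180.0, 0.1, 28.3]
ft_force: [2.0, 0.9, -4.6]
opening: 0.149
grip_force: 59.0
```

```bash
python3 st.py 3
```

```text
[[ 2.022  0.919 -4.583  0.089 -0.234 -0.082]
 [ 1.236 -0.143 -4.613  0.065 -0.23  -0.031]
 [ 1.383  0.305 -4.935  0.051 -0.239 -0.033]]
[ 1.383   0.3055 -4.9354  0.0511 -0.2391 -0.0328  0.4777  0.1362  0.1025 28.3252  0.1447 58.995   8.2   ]
```

Call:
drive_tool([
  [0,0,0,0,0,-0.5,0],
  [0,0,0,0,0,-1,0],
  [0,0,0,0,0,-1,0],
])

```text
time_s: 8.55
eef_pos: [0.4776, 0.1362, 0.1025]
orientation: [-180.0, 0.1, 29.3]
ft_force: [0.0, -0.6, -4.0]
opening: 0.146
grip_force: 59.0
```

```bash
python3 st.py 3
```

```text
[[ 0.006 -0.639 -3.97  -0.077 -0.11  -0.049]
 [-0.358 -0.812 -5.178 -0.061 -0.096 -0.068]
 [ 0.348 -0.983 -4.114 -0.123 -0.052 -0.036]]
[ 0.3482 -0.9828 -4.1142 -0.1231 -0.0521 -0.0361  0.4776  0.1362  0.1025 29.331   0.1473 59.0052  8.65  ]
```

Call:
drive_tool([
  [0,0,0,0,0,-0.6,0],
  [0,0,0,0,0,-1.2,0],
  [0,0,0,0,0,-1.2,0],
])

```text
time_s: 9.0
eef_pos: [0.4777, 0.1363, 0.1025]
orientation: [-180.0, 0.1, 30.5]
ft_force: [-1.3, -1.1, -3.8]
opening: 0.149
grip_force: 59.0
```

```bash
python3 st.py 3
```

```text
[[-1.316 -1.106 -3.777 -0.232  0.086 -0.056]
 [-0.682 -0.74  -4.335 -0.128  0.047 -0.03 ]
 [-1.42  -1.729 -4.643 -0.163  0.129  0.023]]
[-1.4197 -1.7289 -4.6426 -0.1626  0.1291  0.0232  0.4776  0.1363  0.1025 30.5292  0.1459 59.0038  9.1   ]
```

Call:
drive_tool([
  [0,0,0,0,0,-0.6,0],
  [0,0,0,0,0,-1.2,0],
  [0,0,0,0,0,-1.2,0],
])

```text
time_s: 9.45
eef_pos: [0.4777, 0.1364, 0.1025]
orientation: [-180.0, 0.0, 31.7]
ft_force: [-1.1, -1.8, -5.0]
opening: 0.146
grip_force: 59.0
```

```bash
python3 st.py 3
```

```text
[[-1.145 -1.789 -4.976 -0.174  0.176 -0.017]
 [-1.092 -0.665 -5.867 -0.25   0.209  0.012]
 [-1.267 -0.546 -4.665 -0.211  0.243 -0.014]]
[-1.2669 -0.5463 -4.6647 -0.2111  0.2433 -0.0137  0.4777  0.1364  0.1025 31.7298  0.1442 58.9752  9.55  ]
```

Call:
drive_tool([
  [0,0,0,0,0,-0.7,0],
  [0,0,0,0,0,-1.4,0],
  [0,0,0,0,0,-2,0],
  [0,0,0,0,0,-2.4,0],
  [0,0,0,0,0,-2.4,0],
])

```text
time_s: 10.1
eef_pos: [0.4778, 0.1365, 0.1025]
orientation: [-180.0, 0.0, 34.1]
ft_force: [-1.4, -1.4, -5.5]
opening: 0.15
grip_force: 58.9
```

```bash
python3 st.py 3
```

```text
[[-1.405 -1.45  -5.511 -0.148  0.316 -0.038]
 [-2.246 -1.755 -4.961 -0.148  0.326 -0.029]
 [-2.017 -0.766 -5.625 -0.155  0.257 -0.069]]
[-2.0175 -0.7661 -5.6253 -0.1552  0.2568 -0.0695  0.4778  0.1365  0.1025 34.1242  0.1502 58.8497 10.2   ]
```

Call:
drive_tool([
  [0,0,0,0,0,-0.7,0],
  [0,0,0,0,0,-1.4,0],
  [0,0,0,0,0,-2,0],
  [0,0,0,0,0,-2.4,0],
  [0,0,0,0,0,-2.4,0],
])

```text
time_s: 10.75
eef_pos: [0.4779, 0.1365, 0.1025]
orientation: [-180.0, 0.0, 36.5]
ft_force: [-1.8, 0.6, -7.1]
opening: 0.149
grip_force: 58.7
```

```bash
python3 st.py 3
```

```text
[[-1.752  0.637 -7.139 -0.004  0.333 -0.033]
 [-1.863 -0.042 -7.707 -0.041  0.259 -0.07 ]
 [-1.625  0.205 -7.631  0.04   0.243 -0.058]]
[-1.6251  0.2054 -7.6307  0.0396  0.2434 -0.0583  0.4779  0.1365  0.1026 36.5228  0.1507 58.6269 10.85  ]
```

Call:
drive_tool([
  [0,0,0.0002,0,0,-0.7,0],
  [0,0,0.0003,0,0,-1.4,0],
  [0,0,0.0003,0,0,-2,0],
  [0,0,0.0003,0,0,-2.4,0],
  [0,0,0.0003,0,0,-2.4,0],
])

```text
time_s: 11.4
eef_pos: [0.4781, 0.1365, 0.1025]
orientation: [-180.0, -0.0, 38.9]
ft_force: [-2.7, 0.8, -5.1]
opening: 0.149
grip_force: 58.9
```

```bash
python3 st.py 3
```

```text
[[-2.735  0.808 -5.072  0.074  0.375 -0.086]
 [-2.189 -0.788 -5.494  0.121  0.388 -0.061]
 [-2.615  1.027 -5.177  0.008  0.392 -0.053]]
[-2.615   1.0272 -5.1768  0.0083  0.3924 -0.0534  0.4781  0.1365  0.1025 38.9235  0.1513 58.8928 11.5   ]
```

Call:
drive_tool([
  [0,0,0.0001,0,0,-0.7,0],
  [0,0,0.0002,0,0,-1.4,0],
  [0,0,0.0002,0,0,-2,0],
  [0,0,0.0002,0,0,-2.4,0],
  [0,0,0.0002,0,0,-2.4,0],
])

```text
time_s: 12.05
eef_pos: [0.4783, 0.1365, 0.1025]
orientation: [180.0, -0.0, 41.3]
ft_force: [-1.2, 0.3, -2.9]
opening: 0.147
grip_force: 59.2
```

```bash
python3 st.py 3
```

```text
[[-1.242  0.328 -2.893  0.018  0.453 -0.081]
 [-2.162 -0.836 -2.316  0.014  0.458 -0.008]
 [-2.226  0.    -3.652  0.042  0.449 -0.016]]
[-2.2259  0.0004 -3.6525  0.0418  0.4487 -0.0165  0.4783  0.1365  0.1025 41.3266  0.1494 59.261  12.15  ]
```

Call:
drive_tool([
  [0,0,0,0,0,-0.7,0],
  [0,0,0,0,0,-1.4,0],
  [0,0,0,0,0,-2,0],
  [0,0,0,0,0,-2.4,0],
  [0,0,0,0,0,-2.4,0],
])

```text
time_s: 12.7
eef_pos: [0.4781, 0.1367, 0.1025]
orientation: [-180.0, -0.0, 43.7]
ft_force: [-2.7, 2.0, 0.6]
opening: 0.146
grip_force: 59.6
```

```bash
python3 st.py 3
```

```text
[[-2.687  1.985  0.555  0.208  0.584 -0.105]
 [-3.134  1.263  0.851  0.238  0.605 -0.14 ]
 [-3.084  1.208 -0.065  0.255  0.661 -0.139]]
[-3.0845  1.2077 -0.0649  0.255   0.6607 -0.1394  0.4781  0.1367  0.1025 43.7147  0.1489 59.6825 12.8   ]
```

Call:
drive_tool([
  [0,0,-0.0002,0,0,-0.3,0],
  [0,0,-0.0003,0,0,-0.6,0],
  [0,0,-0.0003,0,0,-0.6,0],
])

```text
time_s: 13.15
eef_pos: [0.478, 0.1367, 0.1025]
orientation: [-180.0, -0.0, 44.3]
ft_force: [-3.3, 2.8, -1.3]
opening: 0.148
grip_force: 59.6
```

```bash
python3 st.py 4
```

```text
[[-3.284  2.773 -1.26   0.431  0.549 -0.206]
 [-2.322  2.38  -0.637  0.542  0.574 -0.218]
 [-3.804  2.985 -0.085  0.489  0.573 -0.212]
 [-3.157  2.438  0.145  0.476  0.608 -0.153]]
[-3.1575  2.4376  0.1452  0.4759  0.608  -0.1527  0.478   0.1367  0.1025 44.3093  0.1509 59.5765 13.3   ]
```

Call:
drive_tool([
  [0,0,-0.0002,0,0,0,0],
  [0,0,-0.0002,0,0,0,0],
  [0,0,-0.0002,0,0,0,0],
  [0,0,-0.0002,0,0,0,0],
  [0,0,-0.0002,0,0,0,0],
])

```text
time_s: 13.85
eef_pos: [0.478, 0.1366, 0.1025]
orientation: [-180.0, -0.0, 44.3]
ft_force: [-1.4, 4.9, -3.7]
opening: 0.144
grip_force: 59.2
```

Call:
drive_tool([
  [0,0,0,0,0,0,0],
  [0,0,0,0,0,0,0],
  [0,0,0,0,0,0,0],
  [0,0,0,0,0,0,0],
  [0,0,0,0,0,0,0],
])

```text
time_s: 14.35
eef_pos: [0.478, 0.1366, 0.1026]
orientation: [-180.0, -0.0, 44.3]
ft_force: [-0.5, 5.6, -4.7]
opening: 0.147
grip_force: 58.9
```

Call:
drive_tool([
  [0,0,0,0,0,0,0],
  [0,0,0,0,0,0,0],
  [0,0,0,0,0,0,0],
  [0,0,0,0,0,0,0],
  [0,0,0,0,0,0,0],
])

```text
time_s: 14.85
eef_pos: [0.478, 0.1366, 0.1025]
orientation: [-180.0, -0.0, 44.3]
ft_force: [-0.8, 4.3, -5.4]
opening: 0.145
grip_force: 58.9
```

```bash
python3 st.py 5
```

```text
[[-0.839  4.316 -5.363  0.891  0.269 -0.162]
 [-1.263  4.577 -5.2    0.931  0.186 -0.226]
 [-0.889  4.868 -4.957  0.936  0.196 -0.207]
 [-1.178  4.936 -6.093  0.867  0.268 -0.179]
 [-1.111  4.895 -5.703  0.858  0.241 -0.129]]
[-1.1113  4.8951 -5.7032  0.8577  0.2408 -0.1285  0.478   0.1366  0.1025 44.3153  0.1473 58.9274 15.05  ]
```

Call:
drive_tool([
  [0,0,0,0,0,0.8,0],
  [0,0,0.001,0,0,1.5,0],
  [0,0,0.003,0,0,1.5,0],
  [0,0,0.005,0,0,1.5,0],
  [0,0,0.0065,0,0,1.5,0],
])

```text
time_s: 15.6
eef_pos: [0.4785, 0.1364, 0.0983]
orientation: [180.0, 0.0, 42.9]
ft_force: [-5.2, 2.9, 5.5]
opening: 0.148
grip_force: 60.6
```

```bash
python3 st.py 3
```

```text
[[-5.158  2.854  5.452  0.629  1.021 -0.103]
 [-3.464  2.036  3.583  0.473  0.723 -0.009]
 [-4.416  2.744  3.963  0.477  0.762 -0.018]]
[-4.416   2.7444  3.963   0.4773  0.7616 -0.018   0.479   0.136   0.0981 42.8811  0.1471 60.1986 15.7   ]
```

Call:
drive_tool([
  [0,-0.0003,0.0008,0,0,0,0],
  [0,-0.0005,0.0016,0,0,0,0],
  [0,-0.0005,0.0016,0,0,0,0],
])

```text
time_s: 16.05
eef_pos: [0.4792, 0.136, 0.0964]
orientation: [179.8, -0.0, 42.9]
ft_force: [-3.6, 1.3, 6.7]
opening: 0.149
grip_force: 60.6
```

```bash
python3 st.py 3
```

```text
[[-3.644  1.286  6.681  0.252  0.747  0.001]
 [-3.553  1.597  6.704  0.193  0.73   0.04 ]
 [-4.037  1.773  5.921  0.142  0.732  0.015]]
[-4.0374  1.7731  5.9207  0.1421  0.7323  0.0151  0.4792  0.136   0.0965 42.8695  0.1435 60.5786 16.15  ]
```

Call:
drive_tool([
  [0,0,0,0,0,-0.8,0],
  [0,0,0,0,0,-1.6,0],
  [0,0,0,0,0,-2.4,0],
  [0,0,0,0,0,-2.4,0],
])

```text
time_s: 16.6
eef_pos: [0.4796, 0.1359, 0.0967]
orientation: [179.8, -0.1, 45.3]
ft_force: [-2.7, 1.2, 7.1]
opening: 0.151
grip_force: 60.6
```

```bash
python3 st.py 3
```

```text
[[-2.728  1.154  7.143  0.12   0.622 -0.056]
 [-3.047  0.375  5.755  0.076  0.637  0.067]
 [-3.313  0.508  6.468  0.115  0.589  0.029]]
[-3.3129  0.5082  6.4682  0.1153  0.5893  0.0294  0.4796  0.136   0.0967 45.2717  0.1436 60.57   16.7   ]
```

Call:
drive_tool([
  [0,0,0.0002,0,0,-3,0],
  [0,0,0.0003,0,0,-6,0],
  [0,0,0.0003,0,0,-9,0],
  [0,0,0.0003,0,0,-12,0],
  [0,0,0.0003,0,0,-15,0],
])

```text
time_s: 17.25
eef_pos: [0.4802, 0.1359, 0.0966]
orientation: [179.7, -0.0, 60.4]
ft_force: [-2.7, 1.0, 6.5]
opening: 0.147
grip_force: 60.6
```

```bash
python3 st.py 3
```

```text
[[-2.681  0.967  6.484  0.109  0.489 -0.015]
 [-2.793  0.896  6.608  0.118  0.436 -0.011]
 [-2.765  1.358  6.43   0.153  0.408  0.004]]
[-2.7655  1.3578  6.4298  0.1533  0.4083  0.0042  0.4802  0.136   0.0966 60.3154  0.1455 60.5444 17.35  ]
```

Call:
drive_tool([
  [0,0,0,0,0,-3,0],
  [0,0,0,0,0,-6,0],
  [0,0,0,0,0,-9,0],
  [0,0,0,0,0,-12,0],
  [0,0,0,0,0,-14,0],
])

```text
time_s: 17.9
eef_pos: [0.4798, 0.136, 0.0965]
orientation: [179.7, 0.0, 74.4]
ft_force: [-3.6, 1.4, 7.4]
opening: 0.145
grip_force: 60.6
```

```bash
python3 st.py 2
```

```text
[[-3.634  1.366  7.42   0.144  0.595 -0.051]
 [-3.128 -0.038  5.996  0.182  0.561 -0.044]]
[-3.1284 -0.0383  5.9964  0.1821  0.5613 -0.0436  0.4799  0.136   0.0965 74.4051  0.1481 60.5653 17.95  ]
```

Call:
drive_tool([
  [0,0,0,0,0,-3,0],
  [0,0,0,0,0,-6,0],
  [0,0,0,0,0,-9,0],
  [0,0,0,0,0,-12,0],
  [0,0,0,0,0,-14,0],
])

```text
time_s: 18.5
eef_pos: [0.4795, 0.136, 0.0963]
orientation: [179.8, 0.1, 88.4]
ft_force: [-3.8, 0.6, 6.8]
opening: 0.146
grip_force: 60.6
```

```bash
python3 st.py 3
```

```text
[[-3.791  0.649  6.771  0.184  0.646 -0.079]
 [-2.696  1.231  7.013  0.17   0.636 -0.002]
 [-3.729  0.855  6.8    0.186  0.718 -0.021]]
[-3.7294  0.8554  6.8001  0.1856  0.7178 -0.0214  0.4795  0.136   0.0964 88.2951  0.1497 60.5724 18.6   ]
```

Call:
drive_tool([
  [0,0,0,0,0,-1.5,0],
  [0,0,0,0,0,-3,0],
  [0,0,0,0,0,-4.5,0],
  [0,0,0,0,0,-4.5,0],
])

```text
time_s: 19.05
eef_pos: [0.4789, 0.1358, 0.0963]
orientation: [179.9, 0.1, 92.8]
ft_force: [-4.4, 1.0, 7.2]
opening: 0.145
grip_force: 60.8
```

```bash
python3 st.py 3
```

```text
[[-4.44   1.01   7.242  0.023  0.944 -0.11 ]
 [-4.551  0.397  7.137  0.04   0.886 -0.142]
 [-4.649 -0.77   8.149  0.056  0.928 -0.115]]
[-4.6486 -0.7698  8.1489  0.0559  0.9279 -0.1146  0.4789  0.1358  0.0963 92.7447  0.1485 60.7762 19.15  ]
```

Call:
drive_tool([
  [0,0,0,0,0,-0.5,0],
  [0,0,0,0,0,-0.5,0],
])

```text
time_s: 19.4
eef_pos: [0.4788, 0.1358, 0.0963]
orientation: [179.9, 0.1, 93.2]
ft_force: [-4.6, 0.1, 7.8]
opening: 0.145
grip_force: 60.8
```

```bash
python3 st.py 3
```

```text
[[-4.647  0.092  7.838  0.059  0.934 -0.185]
 [-5.838  0.08   8.274  0.036  0.936 -0.134]
 [-5.91   0.13   7.9    0.025  0.955 -0.156]]
[-5.9105  0.1299  7.9004  0.0251  0.9553 -0.1564  0.4788  0.1358  0.0963 93.2342  0.146  60.8191 19.5   ]
```

Call:
drive_tool([
  [0,0,0,0,0,-0.5,0],
  [0,0,0,0,0,-0.8,0],
  [0,0,0,0,0,-0.8,0],
])

```text
time_s: 19.85
eef_pos: [0.4786, 0.1357, 0.0963]
orientation: [179.9, 0.1, 94.0]
ft_force: [-5.7, -0.5, 9.0]
opening: 0.149
grip_force: 60.9
```

```bash
python3 st.py 3
```

```text
[[-5.695 -0.511  9.013 -0.008  1.068 -0.223]
 [-5.541 -0.851  9.12   0.003  1.049 -0.178]
 [-5.882  0.321  8.144 -0.023  1.017 -0.189]]
[-5.882   0.3208  8.1444 -0.0225  1.0166 -0.189   0.4785  0.1357  0.0963 94.0318  0.1484 60.8919 19.95  ]
```

Call:
drive_tool([
  [0,-0.0003,0,0,0,1.5,0],
  [0,-0.0005,0,0,0,3,0],
  [0,-0.0005,-0.003,0,0,3,0],
  [0,-0.0005,-0.006,0,0,3,0],
  [0,-0.0005,-0.009,0,0,3,0],
])

```text
time_s: 20.5
eef_pos: [0.4787, 0.1359, 0.1043]
orientation: [179.8, 0.1, 91.0]
ft_force: [0.6, -0.9, -2.2]
opening: 0.149
grip_force: 59.5
```

```bash
python3 st.py 3
```

```text
[[ 0.603 -0.902 -2.15   0.014 -0.039 -0.014]
 [ 0.663  0.256 -0.993  0.046 -0.039  0.054]
 [ 0.32   0.069 -0.758 -0.022 -0.007 -0.017]]
[ 0.3204  0.0694 -0.7579 -0.0224 -0.0075 -0.0172  0.4783  0.1363  0.1037 91.0261  0.1493 59.4537 20.6   ]
```

Call:
drive_tool([
  [0,0,-0.006,0,0,0,0],
  [0,0,-0.016,0,0,0,0],
  [0,0,-0.03,0,0,0,0],
  [0,0,-0.045,0,0,0,0],
  [0,0,-0.06,0,0,0,0],
])

```text
time_s: 21.15
eef_pos: [0.4774, 0.1368, 0.1649]
orientation: [179.9, -0.0, 91.0]
ft_force: [-0.3, 0.0, -1.1]
opening: 0.149
grip_force: 59.4
```

```bash
python3 st.py 1
```

```text
[[-0.295  0.024 -1.1    0.008 -0.007 -0.006]]
[-0.2946  0.0241 -1.1     0.0084 -0.0075 -0.0064  0.4774  0.1368  0.1649 91.0269  0.1491 59.4321 21.15  ]
```

Call:
drive_tool([
  [-0.02,0.005,0,0,0,0,0],
  [-0.055,0.014,0,0,0,0,0],
  [-0.095,0.024,0,0,0,0,0],
  [-0.135,0.034,0,0,0,0,0],
  [-0.175,0.044,0,0,0,0,0],
])

```text
time_s: 21.7
eef_pos: [0.5248, -0.0389, 0.164]
orientation: [179.9, 0.0, 91.0]
ft_force: [-0.3, 0.5, -2.1]
opening: 0.145
grip_force: 59.4
```

Call:
drive_tool([
  [-0.04,0.01,0,0,0,0,0],
  [-0.08,0.02,0,0,0,0,0],
  [-0.12,0.03,0,0,0,0,0],
  [-0.155,0.039,0,0,0,0,0],
  [-0.172,0.043,0,0,0,0,0],
])

```text
time_s: 22.2
eef_pos: [0.5711, -0.2119, 0.1639]
orientation: [179.9, 0.1, 90.9]
ft_force: [0.5, 0.9, -0.4]
opening: 0.149
grip_force: 59.4
```

```bash
python3 - <<'E'
from m import *
p=robot.read_camera('scene');C=cloud(p)
s=robot.state();print(s['ft_force'],s['eef_pos'],s['orientation'],s['opening'],s['grip_force'])
a=cv2.resize(p['img'][90:250,120:340],(770,560),interpolation=cv2.INTER_CUBIC);a=cv2.convertScaleAbs(a,alpha=1.8)
cv2.imwrite('pics/s5.png',a)
E
```

```text
[ 0.43685722 -1.88413812 -0.325928  ] [ 0.57143106 -0.21344124  0.16389698] [179.89723328   0.18314463  90.8432283 ] 0.146201877318655 59.44131016731262
```

View pics/s5.png

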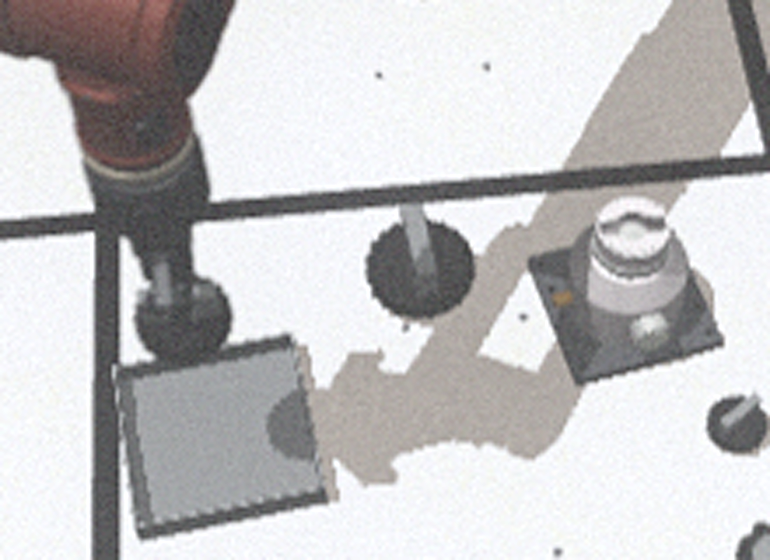

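Call:
drive_tool([
  [0,0,0.02,0,0,0,0],
  [0,0,0.055,0,0,0,0],
  [0,0,0.095,0,0,0,0],
  [0,0,0.125,0,0,0,0],
  [0,0,0.142,0,0,0,0],
])

```text
time_s: 22.75
eef_pos: [0.5678, -0.2062, 0.0181]
orientation: [-179.7, -0.2, 91.1]
ft_force: [-0.9, -0.0, -1.2]
opening: 0.149
grip_force: 59.4
```

Call:
drive_tool([
  [0,0,0.004,0,0,0,0],
  [0,0,0.008,0,0,0,0],
  [0,0,0.012,0,0,0,0],
  [0,0,0.015,0,0,0,0],
  [0,0,0.016,0,0,0,0],
])

```text
time_s: 23.25
eef_pos: [0.5711, -0.209, 0.0062]
orientation: [179.9, 0.0, 91.0]
ft_force: [-0.6, -0.7, -1.3]
opening: 0.148
grip_force: 59.4
```

```bash
python3 st.py 3
```

```text
[[-0.625 -0.683 -1.333  0.005  0.02   0.009]
 [-1.023 -0.064 -3.028 -0.007 -0.01  -0.026]
 [ 0.825  0.225 -1.517 -0.001 -0.035 -0.004]]
[ 0.8255  0.2255 -1.5167 -0.0008 -0.0352 -0.0037  0.5707 -0.2088  0.0058 91.0149  0.1459 59.4236 23.35  ]
```

Not in contact yet; lower in small steps.

Call:
drive_tool([
  [0,0,0.001,0,0,0,0],
  [0,0,0.002,0,0,0,0],
  [0,0,0.0025,0,0,0,0],
  [0,0,0.0025,0,0,0,0],
])

```text
time_s: 23.8
eef_pos: [0.5702, -0.2086, 0.0026]
orientation: [-180.0, -0.0, 91.0]
ft_force: [0.2, 0.3, -1.2]
opening: 0.148
grip_force: 59.4
```

```bash
python3 st.py 3
```

```text
[[ 0.207  0.256 -1.199  0.059 -0.035 -0.008]
 [-0.581 -0.181 -2.347 -0.016 -0.023 -0.009]
 [-1.432  0.431 -1.785 -0.015 -0.002 -0.012]]
[-1.4322  0.4308 -1.7853 -0.0146 -0.0017 -0.0125  0.5703 -0.2086  0.0027 91.0189  0.1455 59.4223 23.9   ]
```

Call:
drive_tool([
  [0,0,0.0005,0,0,0,0],
  [0,0,0.001,0,0,0,0],
  [0,0,0.001,0,0,0,0],
])

```text
time_s: 24.25
eef_pos: [0.5705, -0.2087, 0.0025]
orientation: [180.0, 0.0, 91.0]
ft_force: [-1.4, 1.2, 3.8]
opening: 0.142
grip_force: 60.2
```

```bash
python3 st.py 3
```

```text
[[-1.369  1.205  3.808  0.165  0.372 -0.011]
 [-1.386  0.279  4.92   0.213  0.397 -0.051]
 [-2.352 -0.146  4.687  0.184  0.448 -0.047]]
[-2.3524 -0.1463  4.6872  0.1838  0.4484 -0.0474  0.5705 -0.2087  0.0025 91.0218  0.1474 60.3511 24.35  ]
```

Call:
drive_tool([
  [0,0,-0.0005,0,0,0,0.1],
  [0,0,-0.0005,0,0,0,0.15],
  [0,0,-0.0005,0,0,0,0.2],
  [0,0,-0.0005,0,0,0,0.3],
  [0,0,-0.0005,0,0,0,0.4],
])

```text
time_s: 24.9
eef_pos: [0.5703, -0.2086, 0.002]
orientation: [180.0, -0.0, 91.0]
ft_force: [0.0, 1.2, 0.6]
opening: 0.394
grip_force: 0.0
```

Call:
drive_tool([
  [0,0,0,0,0,0,0.5],
  [0,0,-0.005,0,0,0,0.55],
  [0,0,-0.015,0,0,0,0.55],
  [0,0,-0.03,0,0,0,0.55],
  [0,0,-0.05,0,0,0,0.55],
])

```text
time_s: 25.4
eef_pos: [0.57, -0.2085, 0.0532]
orientation: [-180.0, -0.0, 91.0]
ft_force: [-0.4, -0.1, -0.7]
opening: 0.554
grip_force: 0.0
```

Call:
drive_tool([
  [0,0,-0.04,0,0,0,0.55],
  [0,0,-0.08,0,0,0,0.55],
  [0,0,-0.11,0,0,0,0.55],
  [0,0,-0.12,0,0,0,0.55],
])

```text
time_s: 25.8
eef_pos: [0.5736, -0.2102, 0.1791]
orientation: [179.5, 0.3, 91.0]
ft_force: [-0.0, -0.7, -0.1]
opening: 0.548
grip_force: 0.0
```

```bash
python3 - <<'E'
from m import *
p=robot.read_camera('scene');C=cloud(p)
s=robot.state();print(s['ft_force'],s['eef_pos'],s['opening'],s['time_s'])
B=near(C,(.5705,-.2087),.045,.045,.07);print(rect(B[:,:2]),np.median(B[:,2]))
a=cv2.resize(p['img'][90:250,120:340],(770,560),interpolation=cv2.INTER_CUBIC);a=cv2.convertScaleAbs(a,alpha=1.8)
cv2.imwrite('pics/s6.png',a)
E
```

```text
[0.46059986 0.8430863  2.12591041] [ 0.57329725 -0.21006764  0.17856432] 0.5507224525496813 25.85
(array([ 0.5724, -0.2096]), array([54.7, 17.9]), -89.06) 0.05332427889954272
```

View pics/s6.png

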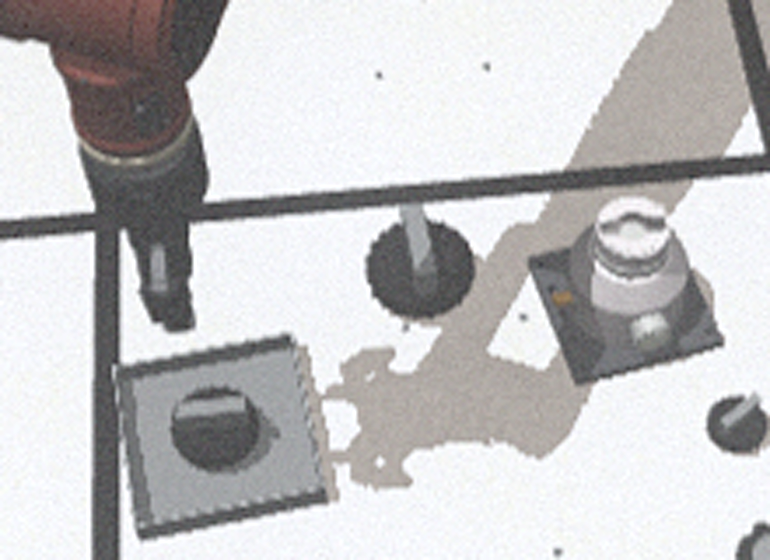

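The picture shows the cap standing upright in the middle of the tray (215,425). The neck is open (632,235), and the gripper is clear above.

```bash
python3 -c "
from bench import robot
print(robot.close_job())"
```

```text
the job is handed in; nothing more can be done
None
```

The cap was vented at its first stop for over 1.5 s, then pressed, turned to its end stop, lifted off and set upright in the tray without forcing, and the job is handed in (about 26 of 72 s used).

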